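# Press home the lids of the round brass caddies

## Task

The two round brass caddies have their push-fit lids only part-way in: press each of these two lids straight down until it sits fully home on its body with no gap left. Leave the six-sided caddy's lid standing up as it is, because its rim is still to be filed, and do not disturb the stack of brass cups.

Things in the scene. Friction and masses are not known exactly. Their poses are not given: they have to be found in the camera images.
- tall_caddy_lid_top (a point): Top centre of the lid of the tall round brass caddy (70 mm across, 100 mm high, fixed to the bench in a wooden foot). Lid: brass disc 72 mm across, 40 mm boss in the middle; the point is on the boss. It slides only straight down; about 6 N moves it, it stays where left. Height of the point above the bench: 121 to 125 mm at the start, 111 mm fully home, at a firm stop.
- low_caddy_lid_top (a point): Top centre of the lid of the low, wide round brass caddy (92 mm across, 60 mm high, fixed to the bench in a wooden foot). Lid: brass disc 94 mm across, 40 mm boss in the middle; the point is on the boss. It slides only straight down; about 6 N moves it, it stays where left. Height of the point above the bench: 81 to 85 mm at the start, 71 mm fully home, at a firm stop.
- six_caddy_lid_top (a point): Top centre of the lid of the six-sided brass caddy (76 mm across flats, 80 mm high, fixed to the bench in a wooden foot). Lid six-sided with a 40 mm round boss; the point is on the boss, 101 to 105 mm above the bench at the start. About 6 N would move it, but it is to stay as it stands.
- cup_stack: Loose stack of three brass cups, one in the other, the top one open: 62 mm across, 119 mm high, 0.6 kg. Origin at the centre of its underside, z up along the stack. It stands beyond the caddies and is to be left alone.
There are look-alikes about, which are no part of the job. What is shaped like the part that bears low_caddy_lid_top but green or orange is not meant.

How it is judged:
By the outcome, as a careful person would: the job done as asked, in the order asked, and still so for the second after the job is handed in, with the robot touching nothing.
It also fails if it takes over 35 s, if anything falls off the work surface, if the arm or the gripper's body presses on something with over 40 N, if the wrist force passes 120 N, or if a joint passes its speed limit or range.

## Robot

A 6-joint arm with a two-finger parallel gripper is mounted at the origin on the work surface. World frame = base frame: x ahead of the robot, y to its left, z up, the work surface at z = 0. Lengths are in m, angles in rad, forces in N, time in s.
With the tool pointing down it reaches from about 0.3 to 0.85 m from the base axis. Payload 5.4 kg.
Tool frame: the origin (TCP) lies at the very end of the fingers, on their centre line; the grasp point (between the pads) lies 19 mm behind it (tcp_to_grasp is the z of the grasp point in the tool frame, in m); z points along the fingers, y is the line along which they close (so a half turn about z gives the same grasp; the last joint's range is limited). The gripper opens to 85 mm and grips with 20 to 120 N. Pads are 22 mm wide; open, the fingers measure 114 mm over their backs; the gripper's body (76 mm by 85 mm) begins 54 mm behind the grasp point. The pads swing forward as they close: fully open they stand 13 mm farther back than shut.
Start: joints at [-1.551, 0.158, 1.597, -0, 1.386, -0.21], TCP at [0.131, -0.56, 0.231] pointing down, gripper open.
Joint ranges: [-2.91, 2.91], [-0.94, 2.29], [0.18, 2.7], [-1.29, 4.43], [0.17, 2.64], [-3, 3]. Speed limits (rad/s): [2.57, 2.57, 3.14, 3.14, 3.14, 3.14].

## Interface

Orientations are given as a rotation vector (axis times angle).
In Python, from plant import get_state, grab_frame, calibration, job_done, tcp_to_grasp gives the robot as it stands. The module is installed in compiled form; this text tells all that it offers.
- The arm moves only by the tool play_rows, never from a script. Its arguments are lists of equal length, an entry for each row: "fingers": the opening, from 0 (shut) to 1 (fully open); "slide": the shift along the tool's x, y, z in cm, a list of three; "yaw": the turn about the tool's z in degrees. In form: {"fingers": [fingers, ...], "slide": [[x, y, z], ...], "yaw": [yaw, ...]}. A call has 1 to 20 rows; each row shifts and turns the commanded pose from where the row before left it, along the tool's axes as they then stand; what a row does not reach is not made up. A row lasts 1/12 s, in which the tool goes at most 41.7 mm and 7.16 degrees, less where a joint would pass 70% of its speed; a pose out of reach is approached as far as the arm can. A call with a gripper value outside its range is refused whole. The fingers move at their own pace and stop on an object; "force" is the grip in N (left out, the last holds). Time passes only in rows, so rows that do not move let the fingers close. It gives the time, the measured TCP pose, the force, the opening and the grip force at its end, in the units of the state.
- get_state(): the state, without advancing time (a new reading comes with each control period).
- grab_frame(name): name is "scene" or "top"; returns the picture (384x512x3 uint8, red, green, blue); there is no depth.
- calibration(name): a dict with "fx", "fy", "cx", "cy" (pixels), "k1" (the pictures are not rectified: a ray, as slopes to the right and down, at radius r is drawn at 1 + k1 r^2 times it, then the intrinsics apply), "rvec" (rotation vector, rad) and "tvec" (3), from world to camera coordinates, as OpenCV has them. Camera axes: x right, y down, z forward; pixel columns grow to the right and rows downward; lengths in m; the calibration is good to about 2 mm. A picture is of the moment at which its call begins. calibration takes no time and is no camera call.
- job_done(): hands the job in; it is judged then, once.
The state is a dict: "time_s": time; "joint_pos": joint angles; "dq": joint speeds; "tau": joint torques, N m; "position": TCP position; "eef_rot": TCP orientation; "wrist_force": force on the tool from outside, world axes, zero at the start; "torque": the same for the moment, N m; "finger_gap": opening from 0.0 (shut) to 1.0 (fully open); "gripper_force": force on a finger pad.
Only numpy, scipy, OpenCV 4.12 (cv2) and the standard library are available. Lean on these libraries where they do the work, as an engineer would, in place of code of your own. Each camera call takes 0.05 s, during which the arm holds its last target. There are 200 camera calls.

## Working session

There is one attempt and no reset: what is moved stays moved. The work goes in short steps, Python scripts to look and compute and a tool call to move; the robot and the scene stay as the last step left them, time stands still between calls to the robot, and variables do not carry over. Pictures are saved under pics/ and viewed, at most 10 in all, crops included, and the job is handed in when it is done.

Besides the shell and the picture viewer there is one more tool, called after ">>>" as name([rows], argument=value, ...), one row to a line, values as JSON. play_rows: Moves the arm, as the interface text tells. Its arguments: {"type":"object","properties":{"fingers":{"type":"array","items":{"type":"number"}},"slide":{"type":"array","items":{"type":"array","items":{"type":"number"}}},"yaw":{"type":"array","items":{"type":"number"}},"force":{"type":"number"}},"required":["fingers","slide","yaw"]}

```bash
mkdir -p pics; python3 - <<'E'
from plant import *
import cv2
for n in("scene","top"):
    cv2.imwrite(f"pics/{n}0.png",grab_frame(n)[:,:,::-1]); print(calibration(n))
s=get_state(); print(s, tcp_to_grasp)
E
```

```text
{'fx': 379.14091389713167, 'fy': 379.14091389713167, 'cx': 258.5817122810019, 'cy': 191.163665105497, 'k1': -0.10829502728032735, 'rvec': array([ 1.12054292,  2.42522746, -0.97440714]), 'tvec': array([ 0.37809266, -0.16769461,  1.13495074])}
{'fx': 389.06583575790165, 'fy': 389.06583575790165, 'cx': 255.5775060088214, 'cy': 191.32049653228538, 'k1': -0.08778968986417462, 'rvec': array([ 2.21227062, -2.18290477,  0.03959239]), 'tvec': array([-0.0614359 ,  0.48491162,  1.05567146])}
{'time_s': 0.1, 'joint_pos': array([-1.55112022e+00,  1.58993982e-01,  1.59814110e+00, -4.49883021e-06,
        1.38618165e+00, -2.10117542e-01]), 'dq': array([ 3.59149183e-06, -5.56523132e-04, -3.97575592e-03, -2.20854226e-03,
        3.04422911e-04,  9.74910776e-04]), 'tau': array([-6.72031474e-04, -3.96990037e+01, -3.32338822e+01, -3.97973909e-04,
        4.15590563e-03, -1.06458083e-05]), 'position': array([ 0.13092872, -0.55933005,  0.23039346]), 'eef_rot': array([-3.11917341e+00, -3.59969847e-01, -2.50433519e-04]), 'wrist_force': array([ 0.40896562, -0.69248113, -0.72126915]), 'torque': array([ 0.05253513, -0.01815524, -0.03024451]), 'gripper_force': 0.0, 'finger_gap': 0.9997627477307297} -0.0187
```

View pics/scene0.png

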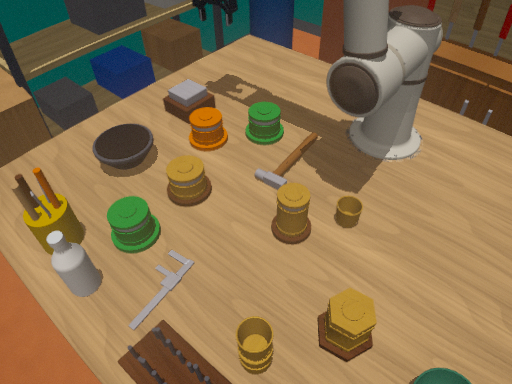

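View pics/top0.png

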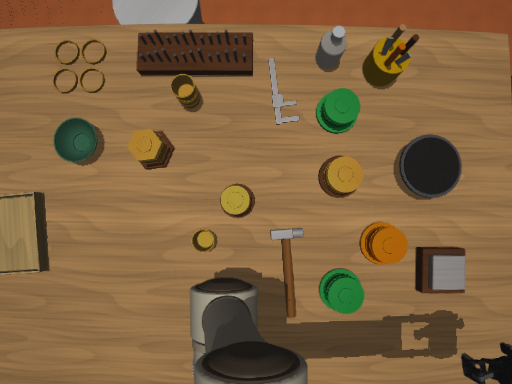

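The scene view shows the brass low caddy at (187,178), brass tall caddy at (293,210), six-sided caddy at (347,320), cup stack at (255,345) and a small cup at (348,212). In the top view they are at (344,174), (236,200), (148,147), (186,92) and (205,240).

Things that could be mistaken for the low lid, in the top view: green (340,107), green (345,293), orange (386,243). The choice is the brass one at (344,174). For the tall lid, the small cup (205,240) and the cup stack (186,92) could be mistaken; the choice is (236,200). I'll check both in one close crop.

```bash
python3 - <<'E'
import cv2,numpy as np
t=cv2.imread("pics/top0.png");s=cv2.imread("pics/scene0.png")
def c(i,u,v): return cv2.resize(i[v-37:v+38,u-50:u+50],(400,300),interpolation=cv2.INTER_CUBIC)
cv2.imwrite("pics/crop.png",np.vstack([np.hstack([c(t,344,174),c(t,236,200)]),np.hstack([c(s,187,178),c(s,293,210)])]))
for i,p in((t,(344,174)),(t,(236,200)),(s,(187,165)),(s,(293,193)),(t,(340,190)),(t,(362,174)),(t,(245,186)),(t,(330,185))): print(p,cv2.cvtColor(i,cv2.COLOR_BGR2HSV)[p[1],p[0]])
E
```

```text
(344, 174) [ 20 185 172]
(236, 200) [ 24 173 171]
(187, 165) [ 20 180 186]
(293, 193) [ 20 185 181]
(340, 190) [ 20 186 171]
(362, 174) [ 19 186 169]
(245, 186) [ 11 165  85]
(330, 185) [ 20 179  74]
```

View pics/crop.png

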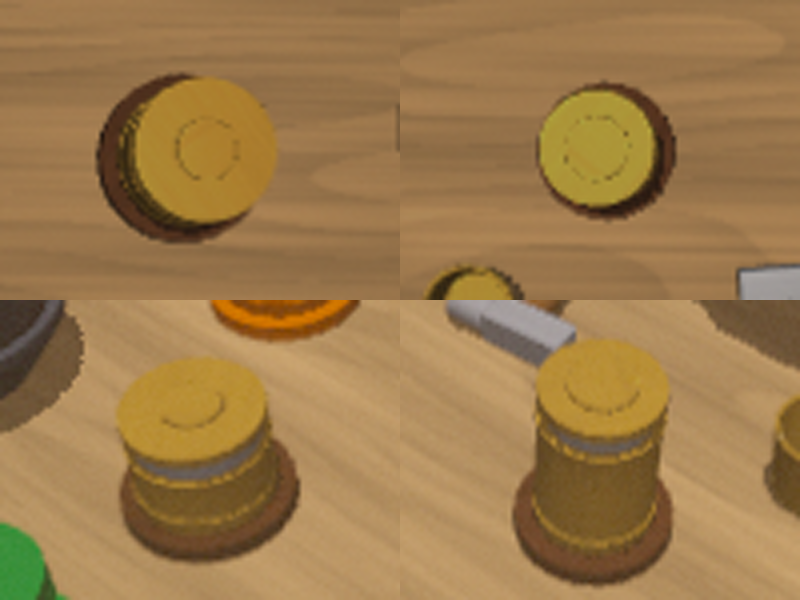

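The crop shows the low lid (top view, about (346,174)) and the tall lid (about (235,200)). Both are brass with a grey gap ring, and both bosses are visible. Next I'll fit the discs and measure.

```bash
cat >h.py <<'E'
import cv2,numpy as np
from plant import *
def K(n):
    c=calibration(n); k=np.array([[c['fx'],0,c['cx']],[0,c['fy'],c['cy']],[0,0,1.]])
    return k,np.array([c['k1'],0,0,0,0.]),cv2.Rodrigues(c['rvec'])[0],np.array(c['tvec'])
def ray(n,uv):
    k,d,R,t=K(n); p=cv2.undistortPoints(np.float64(uv).reshape(-1,1,2),k,d)[:,0]
    return -R.T@t,np.c_[p,np.ones(len(p))]@R
def plane(n,uv,z):
    o,d=ray(n,uv); return o+d*((z-o[2])/d[:,2:])
def tri(a,b):
    A=[];B=[]
    for n,uv in(("top",a),("scene",b)):
        o,d=ray(n,uv); d=d[0]/np.linalg.norm(d[0]); M=np.eye(3)-np.outer(d,d); A.append(M);B.append(M@o)
    x,r,_,_=np.linalg.lstsq(np.vstack(A),np.hstack(B),rcond=None); return x,r**.5
def lid(img,n,seed,v):
    h=cv2.cvtColor(img,cv2.COLOR_BGR2HSV); m=cv2.inRange(h,(16,150,v),(30,255,255))
    m=cv2.morphologyEx(m,cv2.MORPH_CLOSE,np.ones((3,3))); m=cv2.morphologyEx(m,cv2.MORPH_OPEN,np.ones((5,5)))
    _,L,st,_=cv2.connectedComponentsWithStats(m); c=cv2.findContours(np.uint8(L==L[seed[1],seed[0]]),0,1)[0][0]
    return c[:,0]
E
python3 - <<'E'
from h import *
t=cv2.imread("pics/top0.png");s=cv2.imread("pics/scene0.png")
for nm,a,b,bt,bs,z in(("tall",(236,200),(293,193),(235.5,200),(293.5,193),.123),("low",(346,174),(187,165),(346,174.5),(186,168),.083)):
    print(nm,"boss tri",tri(bt,bs))
    for n,i,sd,v in(("top",t,a,130),("scene",s,b,150)):
        c=lid(i,n,sd,v); e=cv2.fitEllipse(c); P=plane(n,c,z-.003)[:,:2].astype(np.float32)
        print(n,"ellipse",np.round(e[0],1),np.round(e[1],1),"world circ",np.round(cv2.minEnclosingCircle(P),4) if 0 else cv2.minEnclosingCircle(P), cv2.fitEllipse(P*1000))
print("six",plane("top",(145,145),.103),"cup",plane("top",(183,86),.119),"small cup",plane("top",(205,240),.04),"hammer",plane("top",(286,234),.02),
 "green",plane("top",[(341,106),(346,293)],.08),"orange",plane("top",(388,245),.08),"bottle",plane("scene",(57,240),.15))
E
```

```text
tall boss tri (array([ 0.45823891, -0.00520472,  0.11798772]), array([0.00224014]))
top ellipse [234.6 199.6] [27.8 28. ] world circ ((0.46007630228996277, -0.004465222824364901), 0.035732608288526535) ((460.2020568847656, -4.278040885925293), (68.18976593017578, 68.70684814453125), 12.784669876098633)
scene ellipse [293.2 194.6] [23.4 32.8] world circ ((0.46305063366889954, -0.0011873121839016676), 0.03752162680029869) ((462.1442565917969, -1.1240170001983643), (68.09815216064453, 70.36824798583984), 58.13478469848633)
low boss tri (array([ 0.52751872, -0.2865633 ,  0.07327572]), array([0.0045053]))
top ellipse [345.  173.7] [34.7 35.6] world circ ((0.5316982269287109, -0.283564031124115), 0.04830857366323471) ((531.2455444335938, -284.8033142089844), (90.39806365966797, 91.59159088134766), 122.70429229736328)
scene ellipse [184.3 167.9] [24.6 37. ] world circ ((0.5322046279907227, -0.2822580635547638), 0.04799185320734978) ((531.2269287109375, -282.2525329589844), (90.33081817626953, 91.04508972167969), 108.65580749511719)
six [[0.595726   0.22665227 0.103     ]] cup [[0.74366597 0.13038934 0.119     ]] small cup [[0.35320547 0.07751208 0.04      ]] hammer [[ 0.37087163 -0.13881833  0.02      ]] green [[ 0.70787776 -0.27460639  0.08      ]
 [ 0.22576969 -0.28994489  0.08      ]] orange [[ 0.34919782 -0.39757935  0.08      ]] bottle [[ 0.86752355 -0.25561948  0.15      ]]
```

```bash
cat >>h.py <<'E'
def to(p):
    s=get_state(); R=cv2.Rodrigues(np.array(s['eef_rot']))[0]
    print("t",round(s['time_s'],2),"pos",s['position'].round(4),"shift cm",(R.T@(np.array(p)-s['position'])*100).round(2),"F",s['wrist_force'].round(1),"gap",round(s['finger_gap'],3))
    return R
E
python3 -c "
from h import *
print(to((.531,-.283,.120)).round(3))"
```

```text
t 0.1 pos [ 0.1309 -0.5593  0.2304] shift cm [ 45.25 -17.78  11.09] F [ 0.4 -0.7 -0.7] gap 1.0
[[ 0.974  0.228 -0.   ]
 [ 0.228 -0.974  0.002]
 [ 0.    -0.002 -1.   ]]
```

>>> play_rows([
  [2.5, -1, 0],
  [2.5, -1, 0],
  [2.5, -1, 0],
  [2.5, -1, 0],
  [2.5, -1, 0],
  [2.5, -1, 0],
  [2.5, -1, 0],
  [2.5, -1, 0],
  [2.5, -1, 0],
  [2.5, -1, 0],
  [2.5, -1, 0],
  [2.5, -1, 0],
  [2.5, -1, 0],
  [2.5, -1, 0],
  [2.5, -1, 0],
  [2.5, -1, 0],
  [2.5, -1, 0],
  [2.5, -1, 0],
  [0, 0, 0],
  [0, 0, 0],
], fingers=[0, 0, 0, 0, 0, 0, 0, 0, 0, 0, 0, 0, 0, 0, 0, 0, 0, 0, 0, 0], yaw=[0, 0, 0, 0, 0, 0, 0, 0, 0, 0, 0, 0, 0, 0, 0, 0, 0, 0, 0, 0])

```text
time_s: 1.77
position: [0.5285, -0.2811, 0.2306]
eef_rot: [-3.12, -0.364, 0.002]
wrist_force: [-0.1, -0.3, 0.4]
finger_gap: 0.002
gripper_force: 0.0
```

```bash
python3 -c "
from h import *
to((.531,-.283,.095))"
```

```text
t 1.77 pos [ 0.5285 -0.2811  0.2306] shift cm [ 0.21  0.26 13.56] F [-0.1 -0.3  0.4] gap 0.002
```

>>> play_rows([
  [0.2, 0.25, 1],
  [0, 0, 1.5],
  [0, 0, 1.5],
  [0, 0, 1.5],
  [0, 0, 1.5],
  [0, 0, 1.5],
  [0, 0, 1.5],
  [0, 0, 1.5],
  [0, 0, 1],
  [0, 0, 1],
  [0, 0, 0],
], fingers=[0, 0, 0, 0, 0, 0, 0, 0, 0, 0, 0], yaw=[0, 0, 0, 0, 0, 0, 0, 0, 0, 0, 0])

```text
time_s: 2.68
position: [0.5289, -0.2836, 0.0936]
eef_rot: [-3.118, -0.358, 0.005]
wrist_force: [-0.0, 0.4, -0.3]
finger_gap: 0.001
gripper_force: 0.0
```

>>> play_rows([
  [0, 0, 0.3],
  [0, 0, 0.3],
  [0, 0, 0.2],
  [0, 0, 0.2],
  [0, 0, 0.2],
  [0, 0, 0.2],
  [0, 0, 0.2],
  [0, 0, 0.2],
  [0, 0, 0.2],
  [0, 0, 0.1],
  [0, 0, 0],
], fingers=[0, 0, 0, 0, 0, 0, 0, 0, 0, 0, 0], yaw=[0, 0, 0, 0, 0, 0, 0, 0, 0, 0, 0])

```text
time_s: 3.6
position: [0.531, -0.2843, 0.0761]
eef_rot: [3.12, 0.36, 0.001]
wrist_force: [-1.5, 0.7, 4.4]
finger_gap: -0.004
gripper_force: 2.2
```

>>> play_rows([
  [0, 0, 0.1],
  [0, 0, 0.1],
  [0, 0, 0.1],
  [0, 0, 0.1],
  [0, 0, 0.1],
  [0, 0, 0],
], fingers=[0, 0, 0, 0, 0, 0], yaw=[0, 0, 0, 0, 0, 0])

```text
time_s: 4.1
position: [0.531, -0.2843, 0.0711]
eef_rot: [3.12, 0.36, 0.001]
wrist_force: [-1.0, 0.2, 4.6]
finger_gap: -0.001
gripper_force: 2.4
```

>>> play_rows([
  [0, 0, 0.05],
  [0, 0, 0.05],
  [0, 0, 0.05],
  [0, 0, 0],
], fingers=[0, 0, 0, 0], yaw=[0, 0, 0, 0])

```text
time_s: 4.43
position: [0.531, -0.2844, 0.0707]
eef_rot: [3.12, 0.361, 0.0]
wrist_force: [-4.3, 3.2, 10.7]
finger_gap: 0.0
gripper_force: 5.6
```

>>> play_rows([
  [0, 0, 0.05],
  [0, 0, 0.05],
  [0, 0, 0.05],
  [0, 0, 0],
], fingers=[0, 0, 0, 0], yaw=[0, 0, 0, 0])

```text
time_s: 4.77
position: [0.5311, -0.2844, 0.0704]
eef_rot: [3.12, 0.361, -0.0]
wrist_force: [-6.9, 5.4, 19.4]
finger_gap: -0.003
gripper_force: 9.1
```

>>> play_rows([
  [0, 0, 0.1],
  [0, 0, 0.1],
  [0, 0, 0],
  [0, 0, 0],
], fingers=[0, 0, 0, 0], yaw=[0, 0, 0, 0])

```text
time_s: 5.1
position: [0.5311, -0.2844, 0.0698]
eef_rot: [3.12, 0.361, -0.0]
wrist_force: [-11.1, 7.4, 28.7]
finger_gap: 0.003
gripper_force: 13.6
```

>>> play_rows([
  [0, 0, -0.3],
  [0, 0, -0.5],
  [0, 0, -1],
  [0, 0, -1.5],
  [0, 0, -1.5],
  [0, 0, -1.5],
  [0, 0, -1.5],
  [0, 0, -1.5],
  [0, 0, -0.7],
  [0, 0, 0],
], fingers=[0, 0, 0, 0, 0, 0, 0, 0, 0, 0], yaw=[0, 0, 0, 0, 0, 0, 0, 0, 0, 0])

```text
time_s: 5.93
position: [0.5318, -0.285, 0.1676]
eef_rot: [3.118, 0.36, 0.005]
wrist_force: [1.0, 0.4, 1.3]
finger_gap: -0.002
gripper_force: 0.0
```

```bash
python3 -c "
from h import *
to((.461,-.003,.135))"
```

```text
t 5.93 pos [ 0.5318 -0.285   0.1676] shift cm [ -0.47 -29.08   3.17] F [1.  0.4 1.3] gap -0.002
```

>>> play_rows([
  [-0.5, -1, 0],
  [0, -2, 0],
  [0, -2, 0],
  [0, -2, 0],
  [0, -2, 0],
  [0, -2, 0],
  [0, -2, 0],
  [0, -2, 0],
  [0, -2, 0],
  [0, -2, 0],
  [0, -2, 0],
  [0, -2, 0],
  [0, -2, 0],
  [0, -2, 0],
  [0, -2, 0],
  [0, 0, 0],
  [0, 0, 0],
], fingers=[0, 0, 0, 0, 0, 0, 0, 0, 0, 0, 0, 0, 0, 0, 0, 0, 0], yaw=[0, 0, 0, 0, 0, 0, 0, 0, 0, 0, 0, 0, 0, 0, 0, 0, 0])

```text
time_s: 7.35
position: [0.4591, -0.0023, 0.1645]
eef_rot: [-3.12, -0.363, 0.002]
wrist_force: [0.3, 0.3, -0.9]
finger_gap: -0.0
gripper_force: 0.0
```

```bash
python3 - <<'E'
from h import *
to((.461,-.003,.130))
t=grab_frame("top")[:,:,::-1];s=grab_frame("scene")[:,:,::-1]
def c(i,u,v): return cv2.resize(i[v-37:v+38,u-50:u+50],(400,300),interpolation=cv2.INTER_CUBIC)
cv2.imwrite("pics/crop2.png",np.vstack([np.hstack([c(t,344,174),c(t,236,200)]),np.hstack([c(s,187,178),c(s,293,210)])]))
E
```

```text
t 7.35 pos [ 0.4591 -0.0023  0.1645] shift cm [0.17 0.12 3.44] F [ 0.3  0.3 -0.9] gap -0.0
```

View pics/crop2.png

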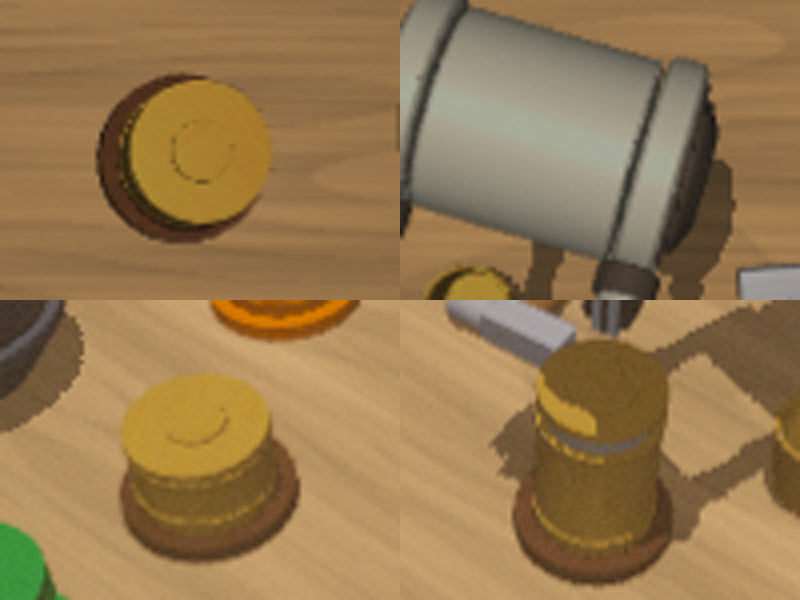

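The low caddy's grey gap ring is gone, so that lid is home. The closed fingers stand over the tall lid, which still shows its gap.

>>> play_rows([
  [0.15, 0.1, 0.5],
  [0, 0, 1],
  [0, 0, 1],
  [0, 0, 0.5],
  [0, 0, 0],
], fingers=[0, 0, 0, 0, 0], yaw=[0, 0, 0, 0, 0])

```text
time_s: 7.87
position: [0.4599, -0.0033, 0.133]
eef_rot: [-3.119, -0.359, 0.006]
wrist_force: [0.2, -0.2, -0.2]
finger_gap: 0.003
gripper_force: 0.0
```

>>> play_rows([
  [0, 0, 0.2],
  [0, 0, 0.2],
  [0, 0, 0.2],
  [0, 0, 0.2],
  [0, 0, 0.2],
  [0, 0, 0.2],
  [0, 0, 0.2],
  [0, 0, 0.2],
  [0, 0, 0.1],
  [0, 0, 0],
], fingers=[0, 0, 0, 0, 0, 0, 0, 0, 0, 0], yaw=[0, 0, 0, 0, 0, 0, 0, 0, 0, 0])

```text
time_s: 8.7
position: [0.4615, -0.0035, 0.1187]
eef_rot: [3.121, 0.36, 0.0]
wrist_force: [-1.9, 0.5, 4.1]
finger_gap: 0.003
gripper_force: 2.0
```

>>> play_rows([
  [0, 0, 0.1],
  [0, 0, 0.1],
  [0, 0, 0.1],
  [0, 0, 0.1],
  [0, 0, 0.1],
  [0, 0, 0.1],
  [0, 0, 0.1],
  [0, 0, 0.1],
  [0, 0, 0],
], fingers=[0, 0, 0, 0, 0, 0, 0, 0, 0], yaw=[0, 0, 0, 0, 0, 0, 0, 0, 0])

```text
time_s: 9.45
position: [0.4615, -0.0035, 0.1108]
eef_rot: [3.121, 0.36, 0.0]
wrist_force: [-1.8, 0.2, 5.1]
finger_gap: -0.0
gripper_force: 2.8
```

>>> play_rows([
  [0, 0, 0.1],
  [0, 0, 0.1],
  [0, 0, 0.1],
  [0, 0, 0],
], fingers=[0, 0, 0, 0], yaw=[0, 0, 0, 0])

```text
time_s: 9.78
position: [0.4617, -0.0035, 0.11]
eef_rot: [3.121, 0.361, -0.001]
wrist_force: [-10.0, 2.0, 23.4]
finger_gap: 0.004
gripper_force: 11.4
```

>>> play_rows([
  [0, 0, 0.1],
  [0, 0, 0],
  [0, 0, 0],
], fingers=[0, 0, 0], yaw=[0, 0, 0])

```text
time_s: 10.03
position: [0.4617, -0.0035, 0.1097]
eef_rot: [3.12, 0.361, -0.001]
wrist_force: [-13.6, 2.8, 27.8]
finger_gap: -0.001
gripper_force: 14.2
```

>>> play_rows([
  [0, 0, -0.4],
  [0, 0, -0.6],
  [0, 0, -1.5],
  [0, 0, -1.5],
  [0, 0, -1.5],
  [0, 0, -1.5],
  [0, 0, -1.5],
  [0, 0, -1],
  [0, 2, 0],
  [0, 2, 0],
  [0, 2, 0],
  [0, 2, 0],
  [0, 2, 0],
  [0, 2, 0],
  [0, 2, 0],
  [0, 0, 0],
  [0, 0, 0],
  [0, 0, 0],
], fingers=[0, 0, 0, 0, 0, 0, 0, 0, 0, 0, 0, 0, 0, 0, 0, 0, 0, 0], yaw=[0, 0, 0, 0, 0, 0, 0, 0, 0, 0, 0, 0, 0, 0, 0, 0, 0, 0])

```text
time_s: 11.53
position: [0.493, -0.1392, 0.2009]
eef_rot: [-3.12, -0.36, 0.001]
wrist_force: [0.3, -0.2, -0.3]
finger_gap: 0.003
gripper_force: 0.0
```

```bash
python3 - <<'E'
from h import *
cv2.imwrite("pics/end.png",cv2.resize(grab_frame("scene")[120:360,130:400,::-1],(675,600),interpolation=cv2.INTER_CUBIC))
to((.4,0,.2))
E
```

```text
t 11.58 pos [ 0.493 -0.139  0.201] shift cm [ -5.88 -15.65   0.11] F [ 0.4  0.6 -0.4] gap -0.003
```

View pics/end.png

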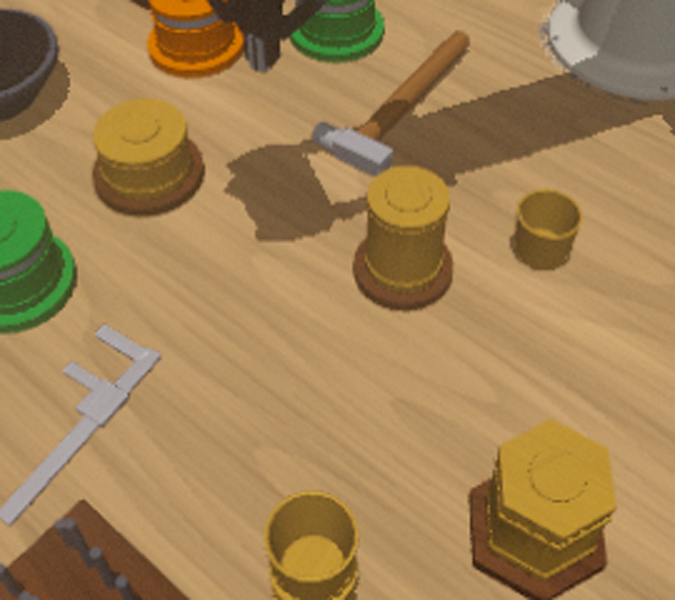

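Both round caddies, at crop (145,155) and (405,235), show no gap ring. The six-sided lid at (555,480) still stands up, the cup stack at (312,545) hasn't moved, and the gripper is clear of everything.

```bash
python3 -c "
from plant import job_done
print(job_done())"
```

```text
the job is handed in; nothing more can be done
None
```

I pressed both round caddy lids down to their firm stops with no gap left, left the six-sided lid and the cup stack untouched, and handed the job in at about 11.6 s.

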